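Bin the furniture foot that has no tenon

TASK

One of the three turned wooden furniture feet standing on the inspection board came off the lathe without the thin tenon on its top. Roll the slatted cover of the plywood reject box all the way open, drop that faulty foot inside, and roll the cover fully shut again. Leave the two good feet standing where they are.

Things in the scene. Friction and masses are not known exactly. Their poses are not given: they have to be found in the camera images.
- foot_reject: The faulty foot: turned light wood, NO tenon, 60 mm tall, upright in any of the three places in the row. Base 28 mm across, widening to 40 mm at height 22; straight cylinder 40 mm across from height 22 to 52; then narrowing to a flat top 32 mm across. 35 to 70 g. Origin: centre of its underside; z up its axis.
- foot_good_a: A good foot: same turned body as the faulty one plus a tenon 16 mm across and 34 mm tall on its top, 94 mm tall in all. Origin: centre of its underside; z up. About 90 mm from its neighbour in the row. It tips over easily.
- foot_good_b: The second good foot, identical to the first.
- board: Fixed grey inspection board on the bench, 220 mm (x) by 320 mm (y), 12 mm thick. Origin: centre of its underside. The feet stand on it in a row along its own y, about 40 mm to the -x side of its middle, each free for 70 mm from its centre along the board's x, both ways; a low sanding block and caliper lie on its far half.
- reject_box: Fixed plywood roll-top box like a bread bin: 310 mm deep (x), 260 wide (y), 237 high. Origin: centre of its underside; its own -x side is the front, towards the robot. Inside 292 x 236 mm, floor 8 mm thick, front wall 84 mm high. Half-round side cheeks 12 mm thick, radius 155 mm. A fixed curved hood forms its rear upper quarter. A loose wooden offcut lies inside at the back.
- cover (a joint): How far the slatted wooden cover has rolled, in rad about the box's roll axis: 0 fully shut (stop), 1.45 fully open (stop); it grows as the handle goes up and back over the top. It starts shut or up to 0.2 rad open. It stays wherever it is left; rolling it takes about 1 to 6 N at the handle.
- cover_grip (a point): Centre of the cover's handle: dark steel round bar, 20 mm across, 40 mm long, along the box's y, on a 12 mm stem at the cover's leading edge. 176 mm from the roll axis; 10 degrees above its level in front when shut (z about 111 mm), near the top when open (z about 255 mm). Its flat ends can be pinched from above, fingers closing along the box's y; the bar can turn between the fingers.
- roll_axis (a point): Point on the axis about which the cover rolls, midway between the cheeks: 80 mm above the box's origin. The axis runs along the box's own y. The cover's slats run on an arc of radius 140 mm about it. Axes as the box's.
- box_mouth (a point): Middle of the mouth that the open cover uncovers (front upper quarter of the box): 70 mm to the front (-x) of the box's centre and 180 mm above its underside. The mouth reaches from 146 mm in front of the box's centre to the centre itself and is 236 mm wide. Nothing stands above it when the cover is open.
Not all that is in view belongs to the job. Leave any green or turquoise look-alike of the foot_good_b alone.

How it is judged (in metres and radians):
On the way, in this order (a step that is already met when the one before it is completed fails the run):
1. the cover has been rolled open (value of joint cover above 1.25 rad), for 0.2 s.
2. the faulty foot lies in the box, released (x of foot_reject in the frame of reject_box between -0.146 and 0.146 m and y of foot_reject in the frame of reject_box between -0.118 and 0.118 m and z of foot_reject in the frame of reject_box below 0.08 m and contact force between foot_reject and the fingers below 0.1 N and linear speed of foot_reject below 0.1 m/s), for 0.2 s.
At the end, for the whole second after the job is handed in: The faulty foot lies at rest inside the reject box, the cover is shut to within 0.06 rad (about 8 mm of its track), and both good feet stand upright on the board within 15 mm of where they started (value of joint cover between -0.06 and 0.06 rad and x of foot_reject in the frame of reject_box between -0.146 and 0.146 m and y of foot_reject in the frame of reject_box between -0.118 and 0.118 m and z of foot_reject in the frame of reject_box below 0.08 m and linear speed of foot_reject below 0.05 m/s and angle between each of foot_good_a, foot_good_b's own z axis and vertical below 0.1 rad and distance of each of foot_good_a, foot_good_b from where it was at the start of the episode below 0.015 m); the robot touches nothing.
It fails at once if a good foot is knocked over or carried off (angle between any of foot_good_a, foot_good_b's own z axis and vertical above 0.5 rad or distance of any of foot_good_a, foot_good_b from where it was at the start of the episode above 0.04 m).
It also fails if it takes over 72 s, if anything falls off the work surface, if the arm or the gripper's body presses on something with over 40 N, if the wrist force passes 120 N, or if a joint passes its speed limit or range.

ROBOT

A 6-joint arm with a two-finger parallel gripper is mounted at the origin on the work surface. World frame = base frame: x ahead of the robot, y to its left, z up, the work surface at z = 0. Lengths are in mm, angles in rad, forces in N, time in s.
With the tool pointing down it reaches from about 275 to 825 mm from the base axis. Payload 4.9 kg.
Tool frame: the origin (TCP) lies at the very end of the fingers, on their centre line; the grasp point (between the pads) lies 19 mm behind it; z points along the fingers, y is the line along which they close (so a half turn about z gives the same grasp; the last joint's range is limited). The gripper opens to 85 mm and grips with 20 to 120 N. Pads are 22 mm wide; open, the fingers measure 114 mm over their backs; the gripper's body (76 mm by 85 mm) begins 54 mm behind the grasp point. The pads swing forward as they close: fully open they stand 13 mm farther back than shut.
Start: joints at [1.091, 0.326, -0.193, 1.052, 0, 1.437], TCP at [186.417, 517.462, 231.281] pointing down, gripper open.
Joint ranges: [-2.65, 2.65], [-0.97, 1.79], [-1.3, 1.35], [-1.93, 2.1], [-1.47, 1.37], [-3.14, 3.14]. Speed limits (rad/s): [2.57, 2.57, 3.14, 3.14, 3.14, 3.14].

INTERFACE

Orientations are given as [roll, pitch, yaw] about the fixed x, y, z axes, in that order (R = Rz(yaw) Ry(pitch) Rx(roll)).
In Python, from bench import bot, solve_ik, imaging gives the robot as it stands. Calls block until the motion is done:
- bot.move_ptp(position, orientation): joint-space move of the TCP to a pose.
- bot.movel(position, rot=None, max_speed=150, threshold=None): straight line of the TCP; rot=None keeps the orientation; max_speed is the mean speed in mm/s. With threshold (N) it stops when the force on the tool has changed by that much, and returns True; else False.
- bot.move_j(angles): joint-space move.
- bot.grip(opening, effort=None): opening from 0.0 (shut) to 1.0 (fully open); effort is the grip in N (None keeps the last); returns when the fingers have stopped.
- bot.dwell(seconds).
- solve_ik(position, orientation): joint angles nearest the present ones, or None.
- bot.get_state(): the state.
- imaging.capture(name): name is "side" or "top"; returns the picture (480x640x3 uint8, blue, green, red); there is no depth.
- imaging.camera_model(name): a dict with "K" (3x3 intrinsics, pixels), "position" and "rotation" of the camera in the world. Camera axes: x right, y up, looking along -z (the intrinsics and any distortion apply to the point x, -y, -z); pixel columns grow to the right and rows downward; lengths in mm; the calibration is good to about 2 mm. A picture is of the moment at which its call begins. camera_model takes no time and is no camera call.
A pose or a line that the arm cannot do raises bot.IKError and nothing moves.
- bot.sign_off(): hands the job in; it is judged then, once.
The state is a dict: "t": time; "qpos": joint angles; "joint_velocities": joint speeds; "effort": joint torques, N m; "tcp_pos": TCP position; "orientation": TCP orientation; "contact_force": force on the tool from outside, world axes, zero at the start; "wrist_torque": the same for the moment, N m; "opening": opening from 0.0 (shut) to 1.0 (fully open); "gripper_force": force on a finger pad.
Only numpy, scipy, OpenCV 4.12 (cv2) and the standard library are available. Lean on these libraries where they do the work, as an engineer would, in place of code of your own. Each camera call takes 0.05 s, during which the arm holds its last target. There are 200 camera calls.

## Working session

There is one attempt and no reset: what is moved stays moved. The work goes in short steps, each a Python script; the robot and the scene stay as the last script left them, time stands still between calls to the robot, and variables do not carry over. Pictures are saved under pics/ and viewed, at most 10 in all, crops included, and the job is handed in when it is done.

```bash
mkdir -p pics
python3 - <<'E'
from bench import bot, imaging
import cv2
for n in("side","top"):
    im=imaging.capture(n); cv2.imwrite(f"pics/{n}0.png",im)
    m=imaging.camera_model(n); print(n,m)
print(bot.get_state()["orientation"])
E
```

```text
side {'K': array([[573.47337469,   0.        , 324.50041023],
       [  0.        , 573.47337469, 240.27252633],
       [  0.        ,   0.        ,   1.        ]]), 'position': array([ 113.50722304, -102.89129044, 1271.61825878]), 'rotation': array([ 0.30668446, -0.00298439, -1.60188538])}
top {'K': array([[619.32161649,   0.        , 306.22638144],
       [  0.        , 619.32161649, 243.30479736],
       [  0.        ,   0.        ,   1.        ]]), 'position': array([ 353.61075117, -142.19560065, 1372.39334565]), 'rotation': array([ 0.11955559, -0.00485372, -1.56217468])}
[-3.14005873e+00 -1.99542346e-04  2.79581530e+00]
```

View pics/top0.png

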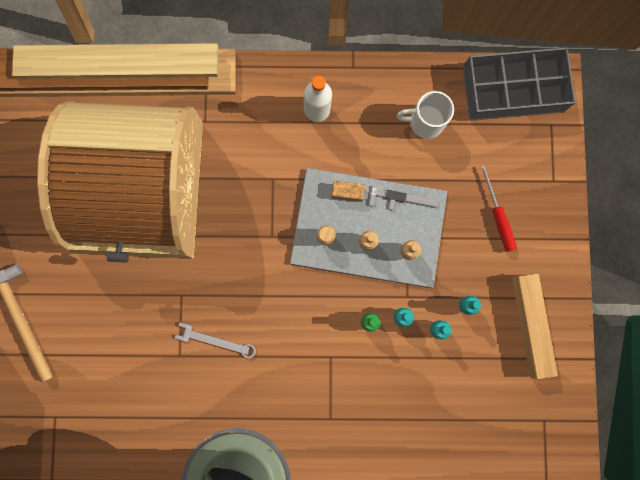

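View pics/side0.png

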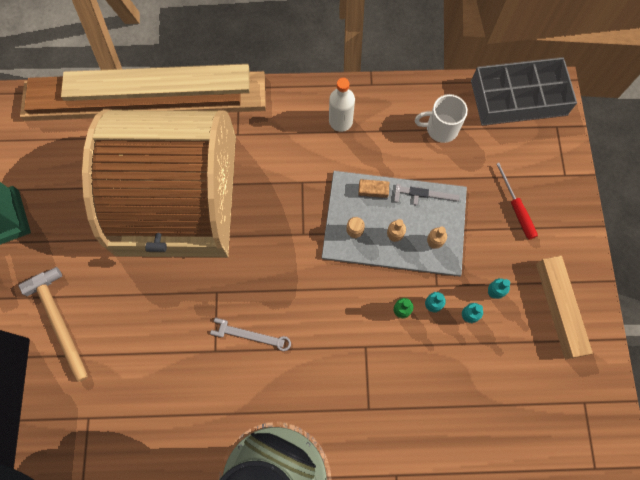

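```bash
cat > h.py <<'E'
import numpy as np, cv2
from scipy.spatial.transform import Rotation as R
from bench import bot, imaging, solve_ik
def cam(n):
    m=imaging.camera_model(n); return m["K"],np.array(m["position"]),R.from_euler("xyz",m["rotation"]).as_matrix()
def ray(n,uv):
    K,p,M=cam(n); d=np.linalg.inv(K)@[*uv,1]; return p,M@(d*[1,-1,-1])
def onz(n,uv,z):
    p,d=ray(n,uv); return p+d*(z-p[2])/d[2]
def proj(n,P):
    K,p,M=cam(n); q=K@((M.T@(np.array(P)-p))*[1,-1,-1]); return q[:2]/q[2]
def tri(a,b):
    (p,d),(q,e)=ray("top",a),ray("side",b)
    s,t=np.linalg.lstsq(np.c_[d,-e],q-p,rcond=None)[0]; A,B=p+s*d,q+t*e
    return (A+B)/2,np.linalg.norm(A-B)
E
python3 - <<'E'
from h import *
print("base",proj("top",[0,0,0]),proj("side",[0,0,0]))
t=cv2.imread("pics/top0.png"); s=cv2.imread("pics/side0.png")
a=cv2.resize(t[90:280,30:220],(590,590),interpolation=cv2.INTER_CUBIC)
cv2.imwrite("pics/box.png",a)
b=cv2.resize(t[215:275,300:440],(700,300),interpolation=cv2.INTER_CUBIC); c=cv2.resize(s[200:260,330:470],(700,300),interpolation=cv2.INTER_CUBIC)
cv2.imwrite("pics/feet.png",np.vstack([b,c]))
for n,im,w in(("top",t,(300,215,140,60)),("side",s,(330,200,140,60))):
    x,y,W,H=w; hsv=cv2.cvtColor(im,cv2.COLOR_BGR2HSV)[y:y+H,x:x+W]
    m=cv2.inRange(hsv,(5,60,80),(30,255,255)); k,_,st,ce=cv2.connectedComponentsWithStats(m)
    for i in range(1,k):
        if st[i,4]>60: print(n,ce[i]+[x,y],st[i])
for n,im,w in(("top",t,(95,235,50,35)),("side",s,(135,225,50,35))):
    x,y,W,H=w; g=cv2.cvtColor(im,cv2.COLOR_BGR2HSV)[y:y+H,x:x+W]
    m=cv2.inRange(g,(0,0,0),(180,110,110)); k,_,st,ce=cv2.connectedComponentsWithStats(m)
    for i in range(1,k):
        if st[i,4]>30: print("handle",n,ce[i]+[x,y],st[i]+[x,y,0,0,0])
E
```

```text
base [234.95026913 484.23693606] [274.25343357 481.50657471]
top [325.76666667 234.89333333] [ 17  10  19  20 300]
top [368.40255591 240.39616613] [ 59  16  20  20 313]
top [410.3     249.61875] [100  25  21  20 320]
top [437.93421053 263.57894737] [135  31   5  29  76]
top [317.70817121 271.3540856 ] [  0  51  52   9 257]
side [466.49712644 232.6408046 ] [132   0   8  60 348]
side [355.05993691 226.94952681] [ 16  17  19  21 317]
side [396.1550152  230.18844985] [ 57  19  19  23 329]
side [436.85       237.13823529] [ 97  26  20  23 340]
handle top [117.8057554  253.89568345] [106 241  23  21 278]
handle side [157.97804391 247.26746507] [135 233  50  23 501]
```

View pics/box.png

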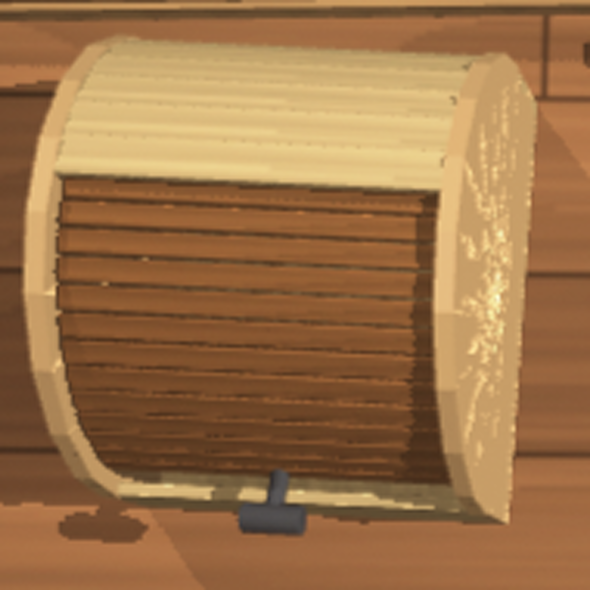

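View pics/feet.png

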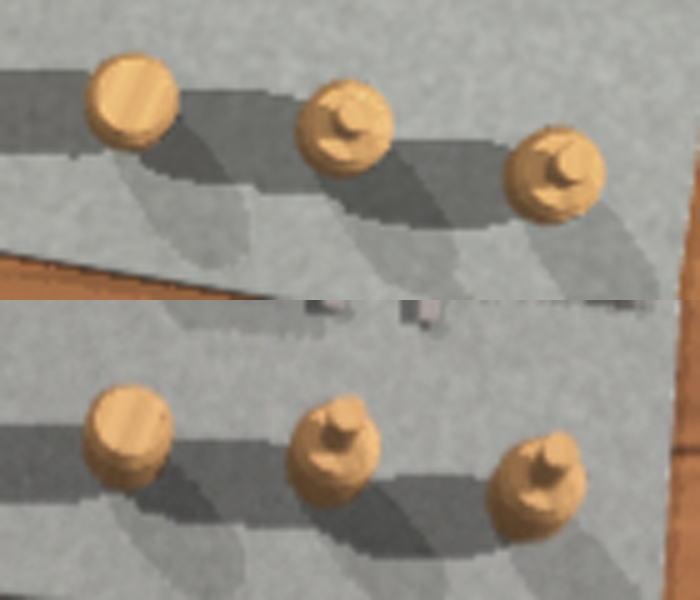

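The faulty foot is the left one, at top (326,235) and side (356,223): its top is flat. The other two, at top (368,240) and (410,250), have tenons. The green and turquoise ones are decoys. The handle bar is at top (117.7,257), and the hood's front edge runs from (49,146) to (172,151).

Run:
```python
from h import *
t=cv2.imread("pics/top0.png"); s=cv2.imread("pics/side0.png")
print("reject", tri((326.6,235),(356,222.6)), onz("top",(326.6,235),72))
for uv in((368.4,240.4),(410.3,249.6)): print("good",onz("top",uv,60))
s_=cv2.cvtColor(s,cv2.COLOR_BGR2HSV)[230:262,135:185]
for S,V in((60,90),(80,80),(90,70)):
    m=cv2.inRange(s_,(0,0,0),(180,S,V)); k,_,st,ce=cv2.connectedComponentsWithStats(m)
    print(S,V,[(ce[i]+[135,230],st[i]) for i in range(1,k) if st[i,4]>20])
cv2.imwrite("pics/hs.png",cv2.resize(s[215:270,110:210],(800,440),interpolation=cv2.INTER_CUBIC))
L,Rr=onz("top",(49.3,146.4),228),onz("top",(171.7,151.2),228); d=L-Rr
print(L,Rr,np.linalg.norm(d),"yaw",np.arctan2(-d[0],d[1]),"mid",(L+Rr)/2)
for z in(110,125,140): print(onz("top",(117.7,257.1),z))
a,b=onz("top",(107,256.6),115),onz("top",(128.5,257.8),115); d=a-b; print("bar yaw",np.arctan2(-d[0],d[1]))
```

```text
reject (array([ 525.71605183, -188.7793404 ,   89.86087416]), np.float64(1.4810817552142086)) [ 527.99301997 -190.16939444   72.        ]
good [ 518.79101975 -279.98806035   60.        ]
good [ 499.83450488 -369.35606149   60.        ]
60 90 [(array([155.93723849, 244.79497908]), array([ 10,   3,  22,  19, 239], dtype=int32))]
80 80 [(array([155.85650224, 245.34977578]), array([ 10,   3,  22,  19, 223], dtype=int32))]
90 70 [(array([154.67032967, 249.17582418]), array([10, 16, 21,  6, 91], dtype=int32))]
[671.39248284 341.34014049 228.        ] [664.38054431 109.59080029 228.        ] 231.85539451999617 yaw -0.030247335254974625 mid [667.88651358 225.46547039 228.        ]
[473.35502463 238.17299541 110.        ]
[471.93220019 233.65338275 125.        ]
[470.50937576 229.1337701  140.        ]
bar yaw -0.0468810189385947
```

View pics/hs.png

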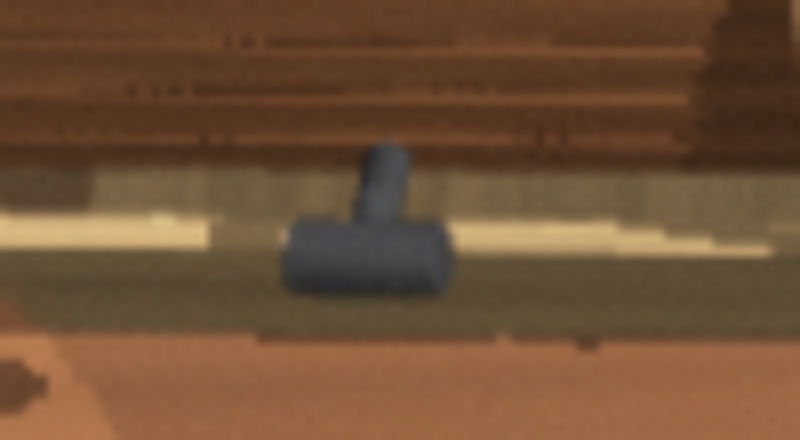

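Run:
```python
from h import *
print("handle",tri((117.7,257.1),(155.9,247.25)))
c=lambda x,y:(30+x/3.105,90+y/3.105)
f,b=onz("top",c(510,522),0),onz("top",c(537,97),0); d=b-f
print(f,b,np.linalg.norm(d),"yaw",np.arctan2(d[1],d[0]))
ya=-.033; X=np.array([np.cos(ya),np.sin(ya)]);Y=np.array([-X[1],X[0]])
print("centre from front corner",f[:2]+155*X+130*Y, "from both",(f+b)[:2]/2+130*Y)
for q in(0,.05,.1,.15,.2):
    a=np.radians(10)+q; z=80+176*np.sin(a); h=onz("top",(117.7,257.1),z); hs=onz("side",(155.9,247.25),z)
    print(q,h,hs,h[:2]+176*np.cos(a)*X)
```

```text
handle (array([472.11047256, 234.62304706, 123.40800106]), np.float64(0.9387387795509183))
[483.06659933 101.25552206   0.        ] [797.16334432  90.88347162   0.        ] 314.26795039158395 yaw -0.033009838624717625
centre from front corner [642.2714309 226.0706718] from both [644.40419323 225.99871826]
0 [473.30170862 238.0036367  110.56207927] [476.18005705 238.89358988 110.56207927] [646.53350562 232.28491135]
0.05 [472.48363171 235.40500915 119.18658234] [473.48606771 236.35475946 119.18658234] [643.97229836 229.74382799]
0.1 [471.67484546 232.83589348 127.71313937] [470.82267324 233.84476182 127.71313937] [640.99174942 227.24640652]
0.15 [470.87737143 230.30271114 136.1204384 ] [468.19653075 231.36987064 136.1204384 ] [637.59930861 224.79888918]
0.2 [470.09320287 227.81179377 144.38746556] [465.61420423 228.93627187 144.38746556] [633.80345526 222.4073935 ]
```

```bash
cat >> h.py <<'E'
YA=-.033; C=np.array([643.,228.5]); BX=np.array([np.cos(YA),np.sin(YA)]); BY=np.array([-BX[1],BX[0]])
def handle(q,dz=0,yo=0):
    a=np.radians(10)+q; return np.r_[C-176*np.cos(a)*BX+yo*BY,80+176*np.sin(a)+dz]
def st():
    s=bot.get_state(); print("t%.1f"%s["t"],np.round(s["tcp_pos"],1),"F",np.round(s["contact_force"],1),"op%.2f gf%.1f"%(s["opening"],s["gripper_force"]))
E
python3 - <<'E'
from h import *
for yw in(YA,np.pi+YA):
    print(yw,[np.round(j,2) if j is not None else None for j in(solve_ik(handle(q,-20),[np.pi,0,yw]) for q in(0,.06,.7,1.45))])
o=[np.pi,0,np.pi+YA]
j=solve_ik(handle(.06,70),o); yw=np.pi+YA if j is not None and abs(j[5])<2.5 else YA
bot.move_ptp(list(handle(.06,70)),[np.pi,0,yw]); st()
print(bot.movel(list(handle(.06,-20)),max_speed=80,threshold=10)); st()
bot.grip(0.3,30); st()
cv2.imwrite("pics/g.png",cv2.resize(imaging.capture("top")[180:330,40:240],(800,600)))
E
```

```text
-0.033 [array([ 0.32,  0.42, -0.45,  0.7 ,  0.  , -2.79]), array([ 0.32,  0.41, -0.43,  0.73,  0.  , -2.79]), array([ 0.29,  0.4 , -0.17,  0.99,  0.  , -2.82]), array([ 0.23,  0.6 ,  0.25,  1.22,  0.  , -2.88])]
3.108592653589793 [array([ 0.32,  0.42, -0.45,  0.7 ,  0.  ,  0.35]), array([ 0.32,  0.41, -0.43,  0.73,  0.  ,  0.35]), array([ 0.29,  0.4 , -0.17,  0.99,  0.  ,  0.32]), array([0.23, 0.6 , 0.25, 1.22, 0.  , 0.26])]
t1.6 [471.6 234.8 191. ] F [ 0.2 -0.3 -0.8] op1.00 gf0.0
False
t2.9 [472.3 234.3 101.4] F [ 0.1 -0.   0. ] op1.00 gf0.0
t3.4 [472.  235.6 101.3] F [-0.4  4.3  1.4] op0.46 gf36.2
```

View pics/g.png

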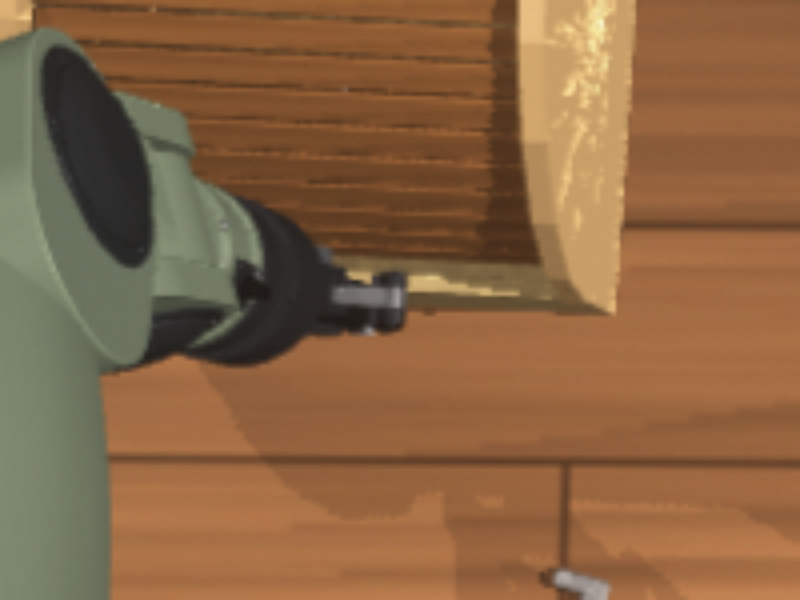

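The picture hides the bar behind the wrist. The fingers stopped at about 39 mm, which matches the 40 mm bar, so the handle is held. Next I roll the cover open along the arc.

Run:
```python
from h import *
for i,q in enumerate(np.linspace(.06,1.39,10)[1:]):
    bot.movel(list(handle(q,-20,1)),max_speed=110)
    st()
    F=np.linalg.norm(bot.get_state()["contact_force"])
    if F>45: print("stop",q); break
```

```text
t3.8 [480.  235.3 125.9] F [-0.1  3.   1. ] op0.46 gf35.7
t4.2 [491.5 234.8 149. ] F [0.3 2.8 1.5] op0.47 gf35.0
t4.6 [506.2 234.2 170.3] F [0.8 3.8 0.6] op0.46 gf34.3
t4.9 [523.9 233.5 189.3] F [2.3 4.2 0.7] op0.46 gf33.5
t5.3 [544.4 232.7 205.4] F [ 3.4  3.4 -1.8] op0.46 gf32.7
t5.7 [567.  231.8 218.4] F [ 4.2  2.9 -2.4] op0.47 gf32.0
t6.1 [591.1 230.9 227.8] F [ 4.1  1.2 -3.5] op0.46 gf31.5
t6.5 [616.3 229.9 233.6] F [ 4.   0.6 -5.5] op0.46 gf31.1
t6.9 [642.1 229.  235.8] F [ 2.  -1.  -4.7] op0.46 gf31.0
```

Run:
```python
from h import *
bot.grip(0.85); p=bot.get_state()["tcp_pos"]
bot.movel([p[0],p[1],p[2]+70],max_speed=150); st()
F=onz("top",(326.6,235),72)
yw=min((np.pi/2-.155,-np.pi/2-.155),key=lambda y:abs(solve_ik([F[0],F[1],200],[np.pi,0,y])[5]))
bot.move_ptp([400,0,300],[np.pi,0,yw])
im=imaging.capture("top"); cv2.imwrite("pics/open.png",im[80:310,20:470])
bot.move_ptp([F[0],F[1],160],[np.pi,0,yw]); bot.grip(1.0); st(); print(yw,bot.get_state()["qpos"])
```

```text
t7.9 [641.8 229.7 305.9] F [-0.2 -0.1 -0.8] op0.85 gf0.0
t10.5 [ 528.4 -189.6  161.1] F [-0.2 -0.3  0.6] op1.00 gf0.0
1.4157963267948965 [-4.75991861e-01  4.01338852e-01 -2.70784455e-01  8.97013635e-01
  6.48056970e-05  1.24856132e+00]
```

View pics/open.png

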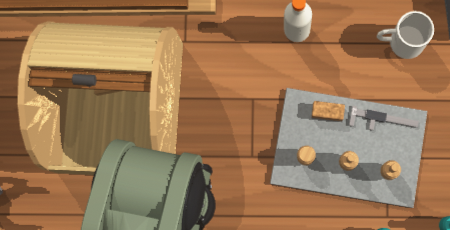

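The cover is open, with the handle at about (104,160), and the feet haven't moved. Next I grasp the foot.

Run:
```python
from h import *
F=onz("top",(326.6,235),72)
print(bot.movel([F[0],F[1],34],max_speed=100,threshold=6)); st()
bot.grip(0.3,40); st()
bot.movel([F[0],F[1],200],max_speed=120); st()
bot.movel([F[0]-60,F[1]+60,330],max_speed=200); st()
h=onz("top",(104,160),254); print("handle now",h,handle(1.39))
M=C-75*BX; yw=1.4157963
for z in (330,215): print(solve_ik([*M,z],[np.pi,0,yw]))
cv2.imwrite("pics/lift.png",imaging.capture("side")[150:350,300:520])
```

```text
False
t11.9 [ 528.5 -190.4   34.6] F [-0.  -0.6 -0.2] op1.00 gf0.0
t12.4 [ 528.2 -190.3   34.5] F [-0.4  0.2  5.6] op0.46 gf40.1
t14.0 [ 527.5 -189.9  199.2] F [-0.5  0.2 -0.9] op0.45 gf40.2
t14.9 [ 467.9 -130.2  329.1] F [ 0.9 -0.1 -0.3] op0.45 gf40.2
handle now [639.42626301 228.11127254 254.        ] [641.8982487  228.536371   255.99654775]
[0.26588157 0.41055929 0.18137855 1.34161559 0.         1.99167793]
[ 0.26588157  0.45394906 -0.04214503  1.07470224  0.          1.99167793]
```

View pics/lift.png

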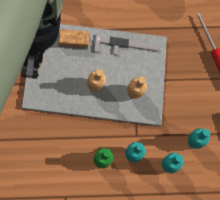

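Run:
```python
from h import *
o=[np.pi,0,np.pi+YA]; M=C-85*BX
bot.move_ptp([*M,330],o); st()
print(bot.movel([*M,60],max_speed=150,threshold=12)); st()
bot.grip(0.8); bot.dwell(.3); st()
bot.movel([*M,330],max_speed=200); st()
p=handle(1.39,70); bot.move_ptp([350,-50,330],o)
cv2.imwrite("pics/in.png",cv2.resize(imaging.capture("top")[90:280,30:220],(590,590)))
```

```text
t16.3 [558.2 230.3 329.7] F [-0.6 -0.3 -1.2] op0.46 gf40.2
False
t18.3 [558.7 231.5  60.8] F [ 0.7  0.8 -0.5] op0.45 gf40.2
t19.0 [558.  231.3  60. ] F [ 0.  -1.   0.1] op0.80 gf0.0
t20.5 [557.5 231.1 328.9] F [-0.3  0.4 -0.2] op0.80 gf0.0
```

View pics/in.png

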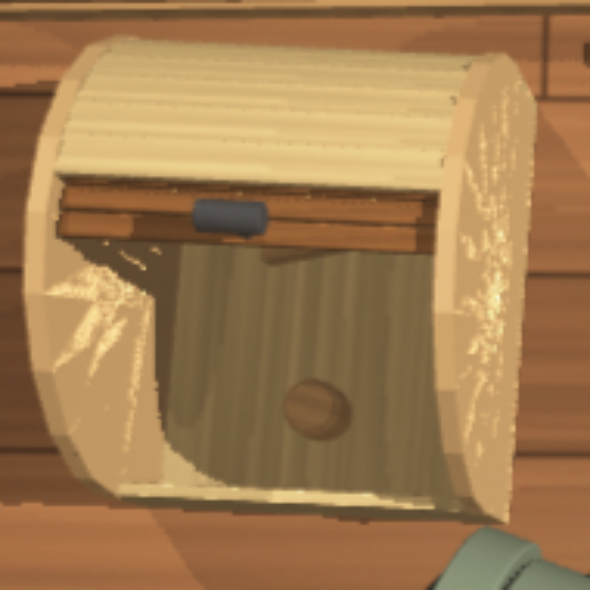

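The foot stands in the box at crop (317,409), and the handle is at (104,160). Next I regrasp the handle and roll the cover shut.

Run:
```python
from h import *
o=[np.pi,0,np.pi+YA]
bot.move_ptp(list(handle(1.39,70,1)),o); print(bot.movel(list(handle(1.39,-20,1)),max_speed=100,threshold=12)); st()
bot.grip(0.3,30); st()
if not .4<bot.get_state()["opening"]<.52: raise SystemExit("bad grip")
for q in np.linspace(1.39,.06,10)[1:]:
    bot.movel(list(handle(q,-20,1)),max_speed=110)
st()
for q in (.03,0,-.03,-.05):
    s=bot.movel(list(handle(q,-20,1)),max_speed=30,threshold=18); st()
    if s: print("stop",q); break
```

```text
False
t24.4 [642.4 229.6 236.9] F [0.2 0.4 0.3] op0.80 gf0.0
t24.8 [642.4 228.9 236.9] F [ 0.6 -2.6  4.8] op0.46 gf32.3
t28.2 [472.3 235.5 101.1] F [ 1.8  2.8 -4.2] op0.46 gf37.3
t28.5 [471.1 235.6  96. ] F [0.7 5.  0.5] op0.46 gf37.8
t28.9 [469.9 235.6  90.5] F [ 0.1  5.6 -0.2] op0.47 gf37.8
t29.1 [469.3 235.7  86.4] F [-1.3  0.5  5.8] op0.46 gf38.6
stop -0.03
```

Run:
```python
from h import *
bot.grip(0.85); p=bot.get_state()["tcp_pos"]
bot.movel([p[0]-3,p[1],p[2]+120],max_speed=120); st()
bot.move_ptp([350,-50,300],[np.pi,0,np.pi+YA])
t=imaging.capture("top"); s=imaging.capture("side")
cv2.imwrite("pics/end.png",np.hstack([t[90:290,30:450],s[90:290,70:250]]))
for n,im,w in(("top",t,(95,235,50,35)),("side",s,(135,225,50,37))):
    x,y,W,H=w; g=cv2.cvtColor(im,cv2.COLOR_BGR2HSV)[y:y+H,x:x+W]
    k,_,S,ce=cv2.connectedComponentsWithStats(cv2.inRange(g,(0,0,0),(180,80,90)))
    for i in range(1,k):
        if S[i,4]>60: print(n,S[i]+[x,y,0,0,0],ce[i]+[x,y])
for q in(0,.03,.06): print(q,proj("top",handle(q,0,1)),proj("side",handle(q,0,1)))
```

```text
t30.7 [465.7 236.5 205.3] F [-0.1  0.7 -0.5] op0.85 gf0.0
top [109 244  21  20 240] [119.60833333 256.4875    ]
side [147 236  22  20 246] [157.71138211 248.43495935]
side [173 245  12  17  95] [179.54736842 254.34736842]
0 [118.98795398 258.81805799] [157.47291038 250.09111764]
0.03 [118.27340374 258.09111742] [156.83791291 248.93320032]
0.06 [117.5638175  257.28377481] [156.20896013 247.69988675]
```

View pics/end.png

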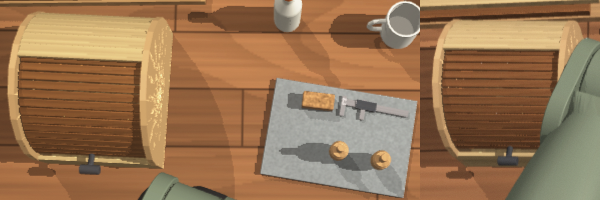

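The handle has moved to top (119.5,259), which fits the fully shut position, and the stop was felt. Both good feet stand where they started.

```bash
python3 -c "
from bench import bot; print(bot.sign_off())"
```

```text
the job is handed in; nothing more can be done
None
```

The faulty foot is in the reject box, the cover is rolled shut against its stop, both good feet are still standing in place, and the job is handed in; no verdict came back.

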